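# Open the card press by its twin release buttons

### The job

Open the card press beside the paint box: press its two red buttons down together, one fingertip on each, and keep both down until the platen's front edge has risen clear of its catches, about 5 cm; then take the fingers away and let it come up by itself until it stands fully open. Do not touch the platen, grip nothing, and leave the card on the bed and the things around the press where they are.

Things in the scene. Friction and masses are not known exactly. Their poses are not given: they have to be found in the camera images.
- card_press: the card press, screwed to the table: base board 235 mm deep (its x, front to hinge) by 200 mm wide (its y, to the left), origin under its centre on the table, z up. At its front a grey housing 140 mm wide and 56 mm deep, top 68 mm over the table, carries two red push buttons. Behind it lies the wooden platen (a lid with a dark knob), hinged at the back
- platen_front (a point): middle of the top of the platen's front edge. The platen is 165 mm wide and 140 mm deep; shut, this point is 45 mm behind the button centres and 67 mm over the table. The hinge line is 105 mm behind the press origin, 56 mm up. Springs with a slow damper lift the platen unless a catch holds it
- button_left_top (a point): centre of the top of the left (+y) red button, a round cap 26 mm across, standing 17 mm above the housing (85 mm over the table) when up; it goes straight down. 92 mm in front of the press origin and 32 mm to its left; the two buttons are 64 mm apart, centre to centre
- button_right_top (a point): centre of the top of the right (-y) red button, the same, 32 mm to the right of the press's middle
- button_left (a joint): how far the left button is pressed, m: 0 up, 0.007 fully down. Spring 2 N at first, 6 N fully down. Pressed 5 mm or more it draws back the left ratchet catch of the platen; either catch alone holds the platen, so both buttons must be down at once
- button_right (a joint): the same for the right button and right catch
- platen (a joint): opening angle of the platen, rad: 0 shut, about 0.03 as it starts, caught; fully open 1.15. With both buttons down it rises by itself at 0.1 to 0.2 rad/s, its front swinging up and back from the buttons. The catches have four steps, the last at 0.25: a button let up sooner catches the platen at the next step (then press both again)
- study_card: painted card, 143 x 132 x 5 mm, lying on the press's bed under the platen; origin under its centre. Stays there
- jar_blue: paint jar with a blue lid, 63 mm across, 66 mm high, on the left part of the table; origin under its centre. Leave alone
- tape_roll: roll of masking tape lying flat, 100 mm across, 25 mm high, on the left part of the table; origin under its centre. Leave alone
- paint_tin: small round paint tin, closed, 77 mm across and high, behind the paint box; origin under its centre. Leave alone
- bristle_brush: flat bristle brush with a dark handle, 225 x 38 x 20 mm, lying right of the paint box; origin under its centre. Leave alone
- paint_box: wooden paint box, fixed, about 340 x 250 mm; the press stands left or right of it. Its body is 71 mm high; its lid stands open along its left side, top 330 mm over the table: pass over it or round it
- study_panel: flat panel with a painted study, 155 x 199 x 7 mm; it lies left or right of the paint box, on the side where the press is not; origin under its centre. Leave alone

How it is judged:
By the outcome, as a careful person would: the job done as asked, in the order asked, and still so for the second after the job is handed in, with the robot touching nothing.
It also fails if it takes over 51 s, if anything falls off the work surface, if the arm or the gripper's body presses on something with over 40 N, if the wrist force passes 120 N, or if a joint passes its speed limit or range.

### The arm

A 7-joint arm with a two-finger parallel gripper is mounted at the origin on the work surface; the furniture and walls round the work are solid. World frame = base frame: x ahead of the robot, y to its left, z up, the work surface at z = 0. Lengths are in mm, angles in rad, forces in N, time in s.
With the tool pointing down it reaches from about 400 to 900 mm from the base axis. Payload 5.6 kg.
Tool frame: the origin (TCP) lies on the centre line of the jaws, within the pads' length; the fingertips stand 8 mm ahead of it and the grasp point (between the pads) lies 11 mm behind it; z points along the fingers, y is the line along which they close (so a half turn about z gives the same grasp; the last joint's range is limited). The gripper opens to 92 mm and grips with 3 to 60 N. Pads are 20 mm wide; open, the fingers measure 128 mm over their backs; the gripper's body (75 mm by 189 mm) begins 69 mm behind the grasp point.
Start: joints at [1.292, 0.468, -0.012, 1.603, 0.006, 1.071, -0.056], TCP at [151.811, -632.03, 222.592] pointing down, gripper open.
Joint ranges: [-2.53, 2.53], [-0.31, 2.02], [-1.57, 1.55], [0.28, 2.44], [-1.29, 4.43], [0.15, 1.84], [-2.92, 2.92]. Speed limits (rad/s): [2.57, 2.57, 3.14, 3.14, 3.14, 3.14, 3.14].

### API

Orientations are given as a rotation vector (axis times angle).
In Python, from station import manip gives the robot as it stands. The module is installed in compiled form; this text tells all that it offers.
- The arm moves only by the tool carry_out, never from a script. Its argument "rows" is one flat list of numbers, 6 for each row, row after row: the shift along the tool's x, y, z in m, then the turn, a rotation vector about the tool's x, y, z in rad. In form: [dx, dy, dz, ax, ay, az, dx, dy, dz, ax, ay, az, ...]. A call has 1 to 5 rows; each row is the pose to reach, as a shift and turn from the pose commanded when the call began, along the tool's axes at that moment; what a row does not reach only later rows make up. A row lasts 1/8 s, in which the tool goes at most 62.5 mm and 10.7 degrees, less where a joint would pass 70% of its speed; a pose out of reach is approached as far as the arm can. A call with a gripper value outside its range is refused whole. "grip" is the opening, from -1 (shut) to 1 (fully open), set as the call begins (left out, the last holds). The fingers move at their own pace and stop on an object; "force" is the grip in N (left out, the last holds). Time passes only in rows, so rows that repeat a pose let the fingers close. It gives the time, the measured TCP pose, the force, the opening and the grip force at its end, in the units of the state.
- manip.read_state(): the state, without advancing time (a new reading comes with each control period).
- manip.camera(name): name is "side" or "top" or "wrist"; returns the picture (480x640x3 uint8, red, green, blue); there is no depth.
- manip.get_calibration(name): a dict with "intrinsics" (3x3 intrinsics, pixels), "k1" (the pictures are not rectified: a ray, as slopes to the right and down, at radius r is drawn at 1 + k1 r^2 times it, then the intrinsics apply), "world_from_camera" (4x4, takes a point from camera to world coordinates); the wrist camera has in their place "mount" (4x4, takes a point from camera to tool coordinates, whose origin is the TCP and whose axes are the flange's). Camera axes: x right, y down, z forward; pixel columns grow to the right and rows downward; lengths in mm; the calibration is good to about 2 mm. A picture is of the moment at which its call begins: read the wrist's pose just before it. get_calibration takes no time and is no camera call.
- manip.finish_job(): hands the job in; it is judged then, once.
Trained networks look in the newest picture that a camera, given by its name, has taken for a name from the list of things; names that differ only in an ending like _2 or _b are one class to them, and where a whole thing is asked for, a point or a joint stands for the part that bears it (a point fixed in the world has none). Each returns a list of dicts, best first, with "p" (0 to 1); they miss things now and then, are a little off and sometimes report something else, mostly with a low value. They report only what shows in the picture. A call takes as long as a camera call.
- manip.search_frame(label, camera): "centre" ([x, y, z] in mm, in the coordinates of the camera as it stood for that picture, good to about 4 mm: the middle of the surface that is visible of it).
- manip.cut_out(label, camera): "pixels" (480x640 bool, what is visible of it).
- manip.mark_of(label, camera): "centre" ([x, y, z] in mm, in the coordinates of the camera as it stood for that picture, good to about 4 mm: a listed point, or the origin of a listed thing).
The state is a dict: "clock": time; "joint_positions": joint angles; "qvel": joint speeds; "effort": joint torques, N m; "position": TCP position; "orientation": TCP orientation; "contact_force": force on the tool from outside, world axes, zero at the start; "moment": the same for the moment, N m; "gripper_width": finger opening in mm; "finger_force": force on a finger pad.
Only numpy, scipy, OpenCV 4.12 (cv2) and the standard library are available. Lean on these libraries where they do the work, as an engineer would, in place of code of your own. Each camera call takes 0.05 s, during which the arm holds its last target. There are 200 camera calls.

## Working session

There is one attempt and no reset: what is moved stays moved. The work goes in short steps, Python scripts to look and compute and a tool call to move; the robot and the scene stay as the last step left them, time stands still between calls to the robot, and variables do not carry over. Pictures are saved under pics/ and viewed, at most 10 in all, crops included, and the job is handed in when it is done.

Besides the shell and the picture viewer there is one more tool, called after ">>>" by a JSON object that holds its "method" and its "body", one argument or row to a line. carry_out: Moves the arm, as the interface text tells. Its arguments: {"type":"object","properties":{"rows":{"type":"array","items":{"type":"number"}},"grip":{"type":"number"},"force":{"type":"number"}},"required":["rows"]}

```bash
mkdir -p pics; cat > h.py <<'E'
from station import manip
import numpy as np, cv2
from scipy.spatial.transform import Rotation as R
def W(cam,c,st=None):
    k=manip.get_calibration(cam)
    if cam=="wrist":
        p=np.array(k["mount"])@np.r_[c,1]
        return R.from_rotvec(st["orientation"]).apply(p[:3])+st["position"]
    return (np.array(k["world_from_camera"])@np.r_[c,1])[:3]
E
python3 - <<'E'
from h import *
s=manip.read_state(); print(s)
for c in ("top","side"):
    im=manip.camera(c); cv2.imwrite(f"pics/{c}0.png",im[:,:,::-1])
    for l in ("button_left_top","button_right_top","platen_front","card_press"):
        for d in manip.mark_of(l,c)[:2]: print(c,l,round(d["p"],2),W(c,d["centre"]).round(1))
E
```

```text
{'clock': 0.0, 'joint_positions': array([ 1.29200003,  0.46840208, -0.01160144,  1.60365647,  0.00597513,
        1.07138375, -0.05626698]), 'qvel': array([-0.00074838, -0.00120583,  0.00038211, -0.00085911, -0.00020859,
       -0.00037893, -0.00012862]), 'effort': array([ 4.76620608e-04, -5.20576787e+01, -1.22483695e-02, -2.43750054e+01,
       -5.66069665e-02,  1.75274065e-02,  1.79677186e-04]), 'position': array([ 151.65145706, -631.45672488,  221.61057901]), 'orientation': array([-3.11801728e+00, -3.69251795e-01,  4.97778188e-04]), 'contact_force': array([ 0.30431989,  0.07407812, -0.38593779]), 'moment': array([ 0.03588165,  0.06342815, -0.02344298]), 'finger_force': 0.0, 'gripper_width': 91.9621894773767}
top button_left_top 0.5 [ 519.9 -419.9   81.9]
top button_right_top 0.41 [ 549.1 -469.7   86.5]
top button_right_top 0.19 [ 631.2 -127.7    2.6]
top platen_front 0.65 [ 575.2 -419.3   69.1]
top card_press 0.97 [ 617.  -394.3    4.8]
top card_press 0.55 [470.1 247.    4.9]
side button_left_top 0.45 [ 517.8 -422.    79.8]
side platen_front 0.75 [ 578.7 -422.5   71.6]
side card_press 0.78 [ 613.1 -401.9    3.5]
```

View pics/top0.png

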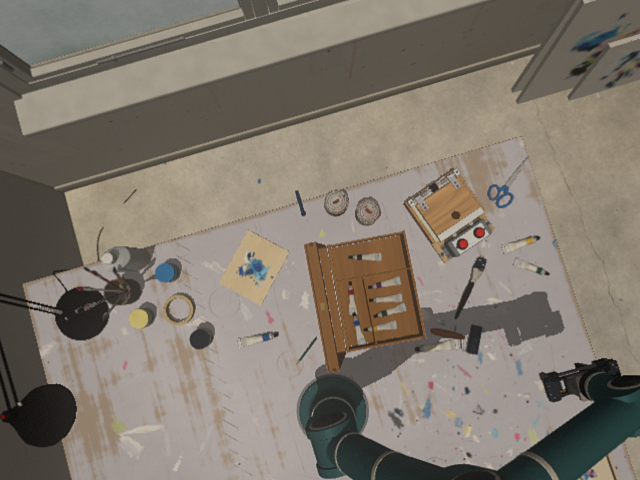

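View pics/side0.png

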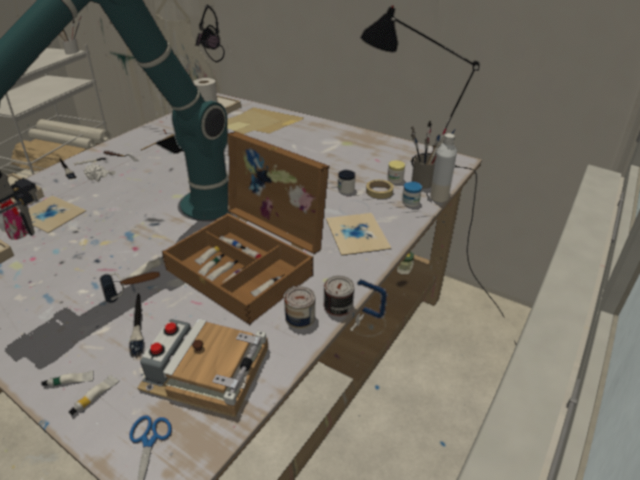

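The press is right of the box, with its red buttons at (463,243) and (479,232) in the top view. Its front faces the robot.

```bash
cat >> h.py <<'E'
def red(im,lo=40):
    a=im.astype(int); return ((a[...,0]>120)&(a[...,1]<70)&(a[...,2]<70)).astype(np.uint8)
def ray_z(cam,uv,z,st=None):
    k=manip.get_calibration(cam); K=np.array(k["intrinsics"])
    s=np.array([(uv[0]-K[0,2])/K[0,0],(uv[1]-K[1,2])/K[1,1]]); q=s.copy()
    for _ in range(10): q=s/(1+k["k1"]*(q@q))
    o=W(cam,[0,0,0],st); d=W(cam,[q[0],q[1],1],st)-o
    return o+d*(z-o[2])/d[2]
def blobs(cam,im,z,st=None,amin=20):
    n,_,s,c=cv2.connectedComponentsWithStats(red(im))
    return [(s[i,4],c[i].round(1),ray_z(cam,c[i],z,st).round(1)) for i in range(1,n) if s[i,4]>amin]
E
python3 - <<'E'
from h import *
print(np.array(manip.get_calibration("wrist")["mount"]).round(2))
for c in ("top","side"):
    im=cv2.imread(f"pics/{c}0.png")[:,:,::-1]
    print(c,manip.get_calibration(c)["k1"],W(c,[0,0,0])); [print(b) for b in blobs(c,im,83)]
s=manip.read_state();print(R.from_rotvec(s["orientation"]).as_matrix().round(3))
E
```

```text
[[   0.     -0.97   -0.24   66.99]
 [   1.      0.      0.      0.81]
 [  -0.     -0.24    0.97 -162.26]
 [   0.      0.      0.      1.  ]]
top 0.010737183680308862 [ 439.5004512    19.7332489  1617.27868702]
(np.int32(48), array([479.8, 231.9]), array([ 555.3, -473.1,   83. ]))
(np.int32(49), array([463. , 243.4]), array([ 520.9, -419.1,   83. ]))
side -0.11436915364807917 [1311.33876951 -683.71188054  875.79101922]
(np.int32(58), array([170.2, 326.3]), array([ 520.9, -422.7,   83. ]))
(np.int32(61), array([155.5, 346.8]), array([ 555.1, -477.5,   83. ]))
[[ 0.972  0.234 -0.   ]
 [ 0.234 -0.972  0.   ]
 [-0.    -0.    -1.   ]]
```

Both cameras agree: the left button is at about (521,-421) and the right at (555,-475), so the press yaw is about 32°. I'll set the jaws to 46 mm, which puts the fingertips 64 mm apart.

>>> {"method": "carry_out", "body": {
  "rows": [0.055,-0.0115,0,0,0,-0.065,0.11,-0.023,0,0,0,-0.13,0.165,-0.0345,0,0,0,-0.195,0.22,-0.046,0,0,0,-0.26,0.275,-0.0575,0,0,0,-0.323],
  "grip": 0.0
}}

```text
clock: 1.12
position: [407.3, -511.1, 222.8]
orientation: [3.018, 0.869, 0.0]
contact_force: [0.3, 0.2, 1.2]
gripper_width: 46.5
finger_force: 0.0
```

```bash
cat >> h.py <<'E'
def to(target):
    s=manip.read_state(); M=R.from_rotvec(s["orientation"])
    print(round(s["clock"],2),s["position"].round(1),s["gripper_width"].round(1),s["contact_force"].round(1),"toolx deg",np.degrees(np.arctan2(M.as_matrix()[1,0],M.as_matrix()[0,0])).round(2),"tool shift",M.inv().apply(np.array(target)-s["position"]).round(1))
E
python3 -c "
from h import *
to([535.5,-449.6,165])"
```

```text
Traceback (most recent call last):
  File "h.py", line 23, in to
    print(round(s["clock"],2),s["position"].round(1),s["gripper_width"].round(1),s["contact_force"].round(1),"toolx deg",np.degrees(np.arctan2(M.as_matrix()[1,0],M.as_matrix()[0,0])).round(2),"tool shift",M.inv().apply(np.array(target)-s["position"]).round(1))
                                                     ^^^^^^^^^^^^^^^^^^^^^^^^
AttributeError: 'float' object has no attribute 'round'
```

>>> {"method": "carry_out", "body": {
  "rows": [0.045,0.005,0,0,0,0,0.09,0.01,0.01,0,0,0,0.125,0.014,0.02,0,0,0,0.141,0.0157,0.03,0,0,0,0.141,0.0157,0.04,0,0,0]
}}

```text
clock: 1.75
position: [534.0, -450.0, 181.8]
orientation: [-3.019, -0.868, 0.0]
contact_force: [-0.8, 0.3, 0.4]
gripper_width: 45.8
finger_force: 0.0
```

```bash
sed -i 's/s\["gripper_width"\].round(1)/round(s["gripper_width"],1)/' h.py
python3 -c "
from h import *
to([535.5,-449.6,125])
s=manip.read_state();im=manip.camera('wrist');cv2.imwrite('pics/w1.png',im[:,:,::-1])
[print(b) for b in blobs('wrist',im,84,s)]
im=manip.camera('side');cv2.imwrite('pics/s1.png',im[120:480,20:420,::-1])
"
```

```text
1.75 [ 534.  -450.   181.8] 45.8 [-0.8  0.3  0.4] toolx deg 32.09 tool shift [ 1.5  0.5 56.8]
(np.int32(968), array([367.2, 241.7]), array([ 555. , -476.6,   84. ]))
(np.int32(1017), array([270.9, 241.5]), array([ 520.9, -422.1,   84. ]))
```

View pics/w1.png

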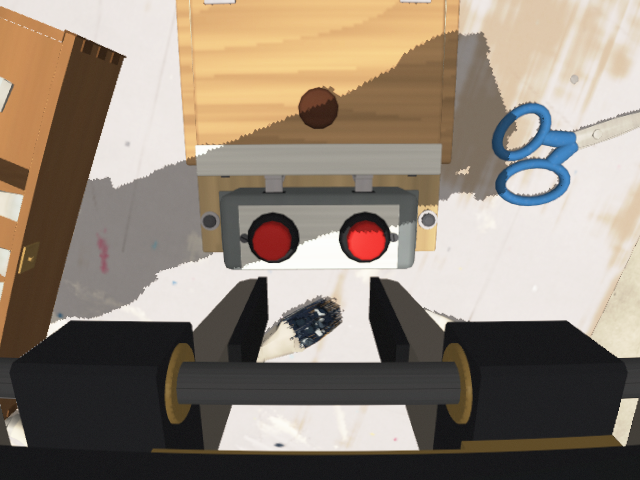

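The wrist view shows the buttons at (271,241) and (367,241), level with the jaws and matching the earlier estimate. I'll descend to just above them.

>>> {"method": "carry_out", "body": {
  "rows": [0.0018,0.0015,0.025,0,0,0,0.0018,0.0015,0.05,0,0,0,0.0018,0.0015,0.07,0,0,0,0.0018,0.0015,0.08,0,0,0,0.0018,0.0015,0.08,0,0,0]
}}

```text
clock: 2.48
position: [535.4, -451.0, 102.1]
orientation: [-3.019, -0.865, 0.001]
contact_force: [0.2, -0.1, 0.4]
gripper_width: 46.0
finger_force: 0.0
```

```bash
python3 -c "
from h import *
to([536.3,-450.4,85])
im=manip.camera('side')[270:420,80:280,::-1];cv2.imwrite('pics/s2.png',cv2.resize(im,None,fx=4,fy=4,interpolation=cv2.INTER_CUBIC))
"
```

```text
2.48 [ 535.4 -451.   102.1] 46.0 [ 0.2 -0.1  0.4] toolx deg 31.98 tool shift [ 1.1 -0.  17.1]
```

View pics/s2.png

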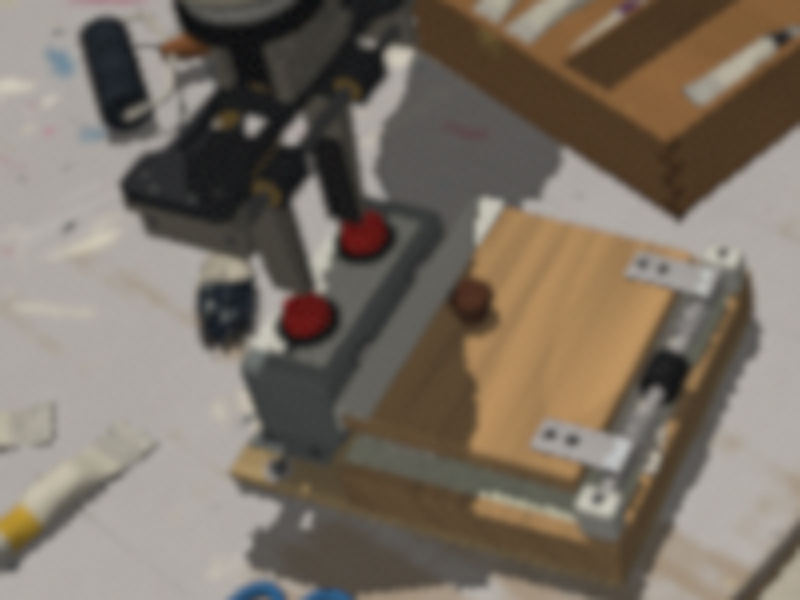

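The fingertips are above both caps, each sitting slightly toward the front. I'll shift 3 mm back and press.

>>> {"method": "carry_out", "body": {
  "rows": [0.003,0,0.004,0,0,0,0.003,0,0.008,0,0,0,0.003,0,0.011,0,0,0,0.003,0,0.013,0,0,0,0.003,0,0.013,0,0,0]
}}

```text
clock: 3.15
position: [539.0, -449.0, 90.8]
orientation: [3.019, 0.867, 0.001]
contact_force: [-0.6, 1.4, 6.3]
gripper_width: 46.1
finger_force: 3.1
```

The 6.3 N total at about 2 mm down fits both buttons. I'll press the rest of the way.

>>> {"method": "carry_out", "body": {
  "rows": [0,0,0.002,0,0,0,0,0,0.004,0,0,0,0,0,0.006,0,0,0,0,0,0.006,0,0,0]
}}

```text
clock: 3.65
position: [539.0, -449.1, 86.1]
orientation: [3.019, 0.866, 0.001]
contact_force: [-4.1, 3.2, 12.2]
gripper_width: 45.7
finger_force: 6.2
```

>>> {"method": "carry_out", "body": {
  "rows": [0,0,0.0005,0,0,0,0,0,0.0005,0,0,0,0,0,0.0005,0,0,0,0,0,0.0005,0,0,0,0,0,0.0005,0,0,0]
}}

```text
clock: 4.28
position: [539.0, -449.1, 86.0]
orientation: [3.019, 0.866, 0.001]
contact_force: [-3.9, 5.2, 14.9]
gripper_width: 46.0
finger_force: 7.2
```

>>> {"method": "carry_out", "body": {
  "rows": [0,0,0,0,0,0,0,0,0,0,0,0,0,0,0,0,0,0,0,0,0,0,0,0,0,0,0,0,0,0]
}}

```text
clock: 4.9
position: [539.0, -449.1, 86.0]
orientation: [3.019, 0.867, 0.001]
contact_force: [-4.4, 4.1, 15.2]
gripper_width: 45.8
finger_force: 7.2
```

```bash
cat > v.py <<'E'
from h import *
import sys
s=manip.read_state(); print(round(s["clock"],2),s["position"].round(1),s["contact_force"].round(1))
im=manip.camera('side');cv2.imwrite(f'pics/{sys.argv[1]}.png',cv2.resize(im[250:420,80:290,::-1],None,fx=3.5,fy=3.5,interpolation=cv2.INTER_CUBIC))
for c in ("side","wrist"):
    if c=="wrist": s=manip.read_state(); manip.camera(c)
    for d in manip.mark_of("platen_front",c)[:1]: print(c,d["p"],W(c,d["centre"],s).round(1))
E
python3 v.py s3
```

```text
4.9 [ 539.  -449.1   86. ] [-4.4  4.1 15.2]
side 0.61 [ 583.8 -419.4  103.5]
wrist 0.81 [ 582.4 -420.7  105.6]
```

View pics/s3.png

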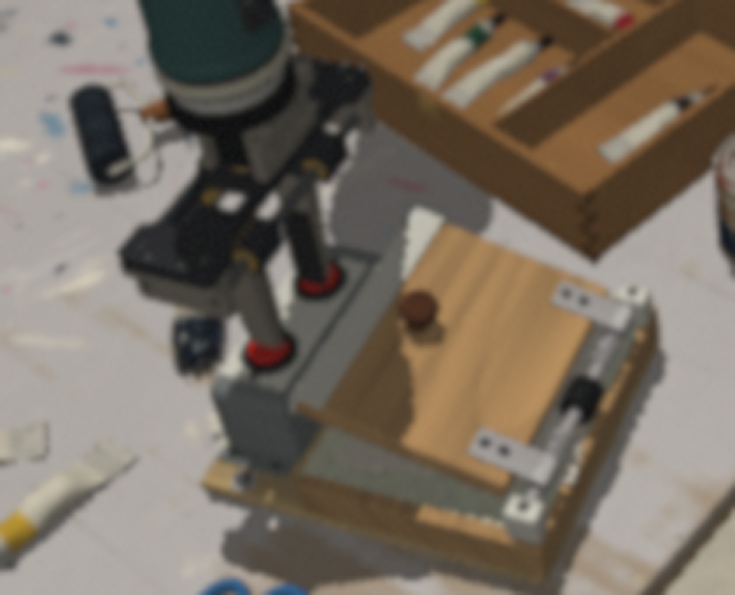

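The platen is up about 35 mm with both buttons down. I'll hold a bit longer.

>>> {"method": "carry_out", "body": {
  "rows": [0,0,0,0,0,0,0,0,0,0,0,0,0,0,0,0,0,0,0,0,0,0,0,0,0,0,0,0,0,0]
}}

```text
clock: 5.72
position: [539.0, -449.1, 86.0]
orientation: [3.019, 0.866, 0.001]
contact_force: [-4.8, 5.0, 14.5]
gripper_width: 45.8
finger_force: 7.2
```

```bash
python3 v.py s4
```

```text
5.72 [ 539.  -449.1   86. ] [-4.8  5.  14.5]
side 0.73 [ 588.  -416.7  116.3]
wrist 0.83 [ 589.2 -422.   120.8]
```

It's now about 50 mm up. I'll hold two more rows, then lift straight up and withdraw toward the front, away from the platen.

>>> {"method": "carry_out", "body": {
  "rows": [0,0,0,0,0,0,0,0,0,0,0,0,0,0,-0.015,0,0,0,-0.01,0,-0.04,0,0,0,-0.05,0,-0.06,0,0,0]
}}

```text
clock: 6.55
position: [497.9, -474.4, 144.8]
orientation: [3.017, 0.873, 0.003]
contact_force: [-0.9, -0.6, -0.3]
gripper_width: 46.0
finger_force: 0.0
```

>>> {"method": "carry_out", "body": {
  "rows": [-0.04,0,-0.02,0,0,0,-0.08,0,-0.04,0,0,0,-0.11,0,-0.06,0,0,0,-0.12,0,-0.06,0,0,0,-0.12,0,-0.06,0,0,0]
}}

```text
clock: 7.18
position: [393.8, -539.2, 202.7]
orientation: [-3.02, -0.864, 0.0]
contact_force: [-0.7, 0.4, 0.4]
gripper_width: 46.1
finger_force: 0.0
```

>>> {"method": "carry_out", "body": {
  "rows": [0,0,0,0,0,0,0,0,0,0,0,0,0,0,0,0,0,0,0,0,0,0,0,0,0,0,0,0,0,0]
}}

```text
clock: 7.8
position: [394.5, -539.2, 203.0]
orientation: [-3.02, -0.867, 0.0]
contact_force: [-0.5, 0.2, 0.2]
gripper_width: 46.0
finger_force: 0.0
```

>>> {"method": "carry_out", "body": {
  "rows": [0,0,0,0,0,0,0,0,0,0,0,0,0,0,0,0,0,0,0,0,0,0,0,0,0,0,0,0,0,0]
}}

```text
clock: 8.43
position: [394.4, -539.3, 203.1]
orientation: [3.02, 0.866, -0.0]
contact_force: [-0.2, 0.4, 0.3]
gripper_width: 46.2
finger_force: 0.0
```

>>> {"method": "carry_out", "body": {
  "rows": [0,0,0,0,0,0,0,0,0,0,0,0,0,0,0,0,0,0,0,0,0,0,0,0,0,0,0,0,0,0]
}}

```text
clock: 9.05
position: [394.4, -539.3, 203.1]
orientation: [-3.02, -0.866, 0.0]
contact_force: [1.0, -0.8, 0.7]
gripper_width: 45.9
finger_force: 0.0
```

>>> {"method": "carry_out", "body": {
  "rows": [0,0,0,0,0,0,0,0,0,0,0,0,0,0,0,0,0,0,0,0,0,0,0,0,0,0,0,0,0,0]
}}

```text
clock: 9.68
position: [394.4, -539.3, 203.1]
orientation: [3.02, 0.866, -0.0]
contact_force: [-0.3, -0.4, -0.8]
gripper_width: 45.8
finger_force: 0.0
```

```bash
python3 v.py s5
```

```text
9.68 [ 394.4 -539.3  203.1] [-0.3 -0.4 -0.8]
side 0.79 [ 621.3 -395.5  169.8]
```

View pics/s5.png

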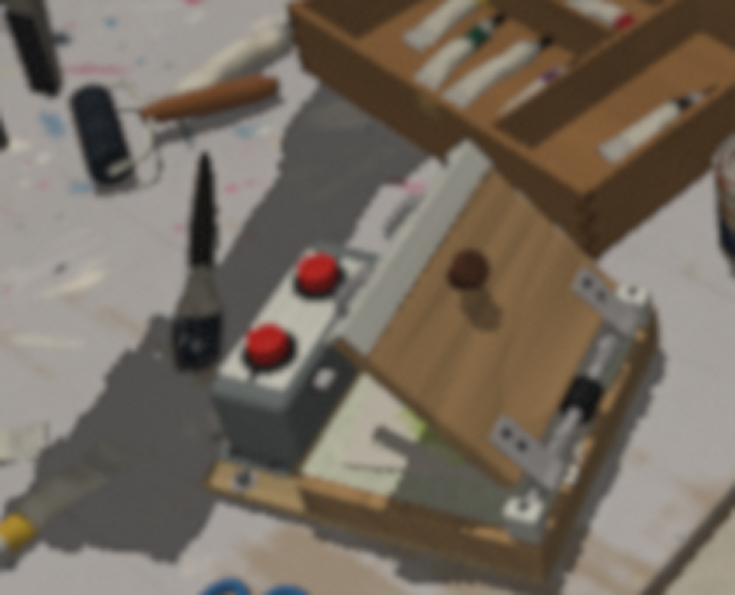

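The platen is rising by itself, the card is on the bed and both buttons are up. I'll wait for it to open fully.

>>> {"method": "carry_out", "body": {
  "rows": [0,0,0,0,0,0,0,0,0,0,0,0,0,0,0,0,0,0,0,0,0,0,0,0,0,0,0,0,0,0]
}}

```text
clock: 10.5
position: [394.4, -539.3, 203.1]
orientation: [3.02, 0.866, -0.0]
contact_force: [-0.3, -0.4, 0.0]
gripper_width: 45.7
finger_force: 0.0
```

>>> {"method": "carry_out", "body": {
  "rows": [0,0,0,0,0,0,0,0,0,0,0,0,0,0,0,0,0,0,0,0,0,0,0,0,0,0,0,0,0,0]
}}

```text
clock: 11.12
position: [394.4, -539.3, 203.1]
orientation: [3.02, 0.866, -0.0]
contact_force: [0.7, -1.1, 0.1]
gripper_width: 46.2
finger_force: 0.0
```

>>> {"method": "carry_out", "body": {
  "rows": [0,0,0,0,0,0,0,0,0,0,0,0,0,0,0,0,0,0,0,0,0,0,0,0,0,0,0,0,0,0]
}}

```text
clock: 11.75
position: [394.4, -539.3, 203.1]
orientation: [3.02, 0.866, -0.0]
contact_force: [-0.5, 0.2, -0.4]
gripper_width: 46.3
finger_force: 0.0
```

>>> {"method": "carry_out", "body": {
  "rows": [0,0,0,0,0,0,0,0,0,0,0,0,0,0,0,0,0,0,0,0,0,0,0,0,0,0,0,0,0,0]
}}

```text
clock: 12.38
position: [394.4, -539.3, 203.1]
orientation: [-3.02, -0.866, 0.0]
contact_force: [-0.2, -0.0, -0.1]
gripper_width: 46.0
finger_force: 0.0
```

>>> {"method": "carry_out", "body": {
  "rows": [0,0,0,0,0,0,0,0,0,0,0,0,0,0,0,0,0,0,0,0,0,0,0,0,0,0,0,0,0,0]
}}

```text
clock: 13.0
position: [394.4, -539.3, 203.1]
orientation: [-3.02, -0.866, 0.0]
contact_force: [-0.1, 0.4, 0.6]
gripper_width: 45.8
finger_force: 0.0
```

>>> {"method": "carry_out", "body": {
  "rows": [0,0,0,0,0,0,0,0,0,0,0,0,0,0,0,0,0,0,0,0,0,0,0,0,0,0,0,0,0,0]
}}

```text
clock: 13.62
position: [394.4, -539.3, 203.1]
orientation: [3.02, 0.866, -0.0]
contact_force: [0.6, -0.4, -0.1]
gripper_width: 46.6
finger_force: 0.0
```

>>> {"method": "carry_out", "body": {
  "rows": [0,0,0,0,0,0,0,0,0,0,0,0,0,0,0,0,0,0,0,0,0,0,0,0,0,0,0,0,0,0]
}}

```text
clock: 14.25
position: [394.4, -539.3, 203.1]
orientation: [3.02, 0.866, -0.0]
contact_force: [-0.1, -0.1, -0.2]
gripper_width: 46.0
finger_force: 0.0
```

>>> {"method": "carry_out", "body": {
  "rows": [0,0,0,0,0,0,0,0,0,0,0,0,0,0,0,0,0,0,0,0,0,0,0,0,0,0,0,0,0,0]
}}

```text
clock: 14.88
position: [394.4, -539.3, 203.1]
orientation: [-3.02, -0.866, 0.0]
contact_force: [0.4, -0.1, -1.0]
gripper_width: 45.8
finger_force: 0.0
```

```bash
python3 v.py s6
```

```text
14.88 [ 394.4 -539.3  203.1] [ 0.4 -0.1 -1. ]
side 0.6 [ 660.1 -370.6  198.1]
```

>>> {"method": "carry_out", "body": {
  "rows": [0,0,0,0,0,0,0,0,0,0,0,0,0,0,0,0,0,0,0,0,0,0,0,0,0,0,0,0,0,0]
}}

```text
clock: 15.7
position: [394.4, -539.3, 203.1]
orientation: [-3.02, -0.866, 0.0]
contact_force: [0.1, 0.2, 0.2]
gripper_width: 45.8
finger_force: 0.0
```

>>> {"method": "carry_out", "body": {
  "rows": [0,0,0,0,0,0,0,0,0,0,0,0,0,0,0,0,0,0,0,0,0,0,0,0,0,0,0,0,0,0]
}}

```text
clock: 16.32
position: [394.3, -539.3, 203.1]
orientation: [3.02, 0.866, -0.0]
contact_force: [0.4, -0.3, -0.2]
gripper_width: 46.1
finger_force: 0.0
```

```bash
python3 v.py s7; python3 -c "
import cv2;a,b=[cv2.imread(f'pics/s{i}.png').astype(int) for i in (6,7)];d=abs(a-b).max(2);print('changed px',(d>30).sum())"
```

```text
16.32 [ 394.3 -539.3  203.1] [ 0.4 -0.3 -0.2]
side 0.59 [ 662.4 -368.   197.5]
changed px 0
```

View pics/s7.png

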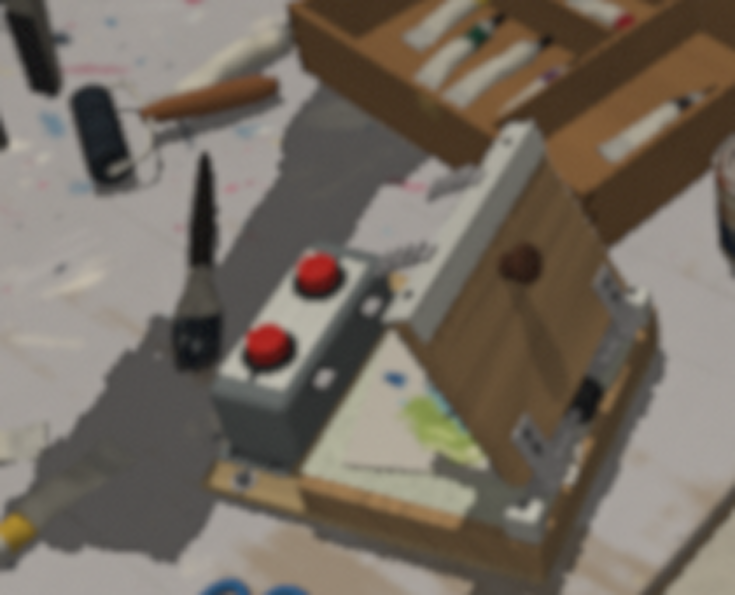

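The platen has stopped, with its front edge at z ≈ 198; 1.15 rad would put it at 199. The card is on the bed and the buttons are up.

```bash
python3 -c "
from station import manip
print(manip.finish_job())"
```

```text
the job is handed in; nothing more can be done
None
```

The card press stands fully open: both buttons were held down together until the platen's front edge was about 5 cm up, and it then rose by itself. The card is still on the bed, the arm is clear of everything, and the job is handed in at about 16.5 s.

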